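# Put a parts tub back on the hardware carousel and present the tall jar

### The job

I have finished with the small rectangular tub: lower it (do not drop it) back into its rectangular pocket on the hardware carousel, flat and square, and let go. Then turn the carousel until the tall jar stands at the middle of the tray's open front, and finish with the gripper still holding the carousel's centre handle so that it cannot turn while I unscrew that jar's lid. Keep all jars standing in their cups, and leave the can and the screwdriver where they are.

Things in the scene. Friction and masses are not known exactly. Their poses are not given: they have to be found in the camera images.
- tray: fixed plywood tray screwed to the bench, 304 mm square, 18 mm thick floor, with 12 mm thick rails on three sides whose tops are 52 mm above the bench; the side without a rail is the open front, towards the robot. Origin: centre of its underside, straight below the carousel's axis; its -x axis points out of the open front, z up
- carousel: round plywood deck, 270 mm across, on a bearing in the tray; turns endlessly either way and stays where left (drag 0.05 N m, plus 0.12 per rad/s). Origin: on the vertical axis at the deck's underside, 26 mm above the bench; axes turn with it: pocket on its -x side, round cups on its +y, +x, -y sides, all 90 mm from the axis. Heights above the bench: deck 41, pocket block 55, cup rims 63 mm
- pocket (a point): centre of the floor of the rectangular pocket in the carousel, 45 mm above the bench. Pocket 68 mm (along the carousel's x, radial) by 52 mm (along its y) and 10 mm deep, with a 3 mm chamfered mouth, in a wooden block 86 x 70 mm. Axes are those of the carousel
- handle: dark wooden handle bar, fixed to the carousel, on a 14 mm steel post at its centre: 64 mm long (along the carousel's x), 16 mm thick (along y), 30 mm tall. Origin: its centre, 175 mm above the bench; it is pinched from above across the 16 mm, and higher than all the jars. Axes are those of the carousel
- tub: closed rectangular plastic tub with flat lid, 63 mm long (its x), 47 mm wide (its y), 50 mm high (a 1 mm panel on the lid makes 51), 0.3 kg or so, at first standing on the bench left of the carousel. Origin: centre of its underside; either way round fits the pocket
- tall_jar: the tall round jar with a screw lid, 58 mm across, 100 mm high, its top 145 mm above the bench (free-standing, with about 2 mm of play, in a round wooden cup, 73 mm across and 18 mm deep, on the carousel, its centre 90 mm from the carousel's axis, its underside 45 mm above the bench). Origin: centre of its underside; z up along its axis. It starts in any of the three cups, at least 25 degrees away from the open front
- short_jar_a: short round jar with a screw lid, 58 mm across, 62 mm high (free-standing, with about 2 mm of play, in a round wooden cup, 73 mm across and 18 mm deep, on the carousel, its centre 90 mm from the carousel's axis, its underside 45 mm above the bench). Origin: centre of its underside; z up along its axis
- short_jar_b: another short round jar, the same as short_jar_a (free-standing, with about 2 mm of play, in a round wooden cup, 73 mm across and 18 mm deep, on the carousel, its centre 90 mm from the carousel's axis, its underside 45 mm above the bench). Origin: centre of its underside; z up along its axis
- can: food can on the bench, 74 mm across, 108 mm high, to be left alone. Origin: centre of its underside
- screwdriver: screwdriver lying on the bench, 180 mm long along its x, to be left alone. Origin: on its underside, halfway along
Mind the look-alikes: they are no part of the job. Leave any blue look-alike of the short_jar_a alone. Leave any purple look-alike of the tub alone.

How it is judged:
By the outcome, as a careful person would: the job done as asked, in the order asked, and still so for the second after the job is handed in, while the arm keeps its last pose, push and grip.
It also fails if it takes over 64 s, if anything falls off the work surface, if the arm or the gripper's body presses on something with over 40 N, if the wrist force passes 120 N, or if a joint passes its speed limit or range.

### The arm

A 6-joint arm with a two-finger parallel gripper is mounted at the origin on the work surface. World frame = base frame: x ahead of the robot, y to its left, z up, the work surface at z = 0. Lengths are in m, angles in rad, forces in N, time in s.
With the tool pointing down it reaches from about 0.25 to 0.775 m from the base axis. Payload 4 kg.
Tool frame: the origin (TCP) lies midway between the tips of the shut fingers; the grasp point (between the pads) lies 19 mm behind it (robot.pinch_z is the distance from the TCP to the grasp point, in m); x points along the fingers, y is the direction in which the jaws open and shut, and the axes are right-handed (so a half turn about x gives the same grasp; the last joint's range is limited). The gripper opens to 94 mm and grips with 3 to 60 N. Pads are 16 mm wide; open, the fingers measure 119 mm over their backs; the gripper's body (75 mm by 177 mm) begins 78 mm behind the grasp point.
Start: joints at [1.205, 0.087, 1.371, -0, 1.684, -0.103], TCP at [0.143, 0.531, 0.206] pointing down, gripper open.
Joint ranges: [-3.1, 3.1], [-0.76, 2.03], [0.27, 2.55], [-1.08, 4.22], [0.17, 2.65], [-2.57, 2.57]. Speed limits (rad/s): [2.79, 2.79, 3.14, 3.14, 3.14, 3.14].

### API

Orientations are given as [roll, pitch, yaw] about the fixed x, y, z axes, in that order (R = Rz(yaw) Ry(pitch) Rx(roll)).
In Python, from bench import robot, imaging gives the robot as it stands. The module is installed in compiled form; this text tells all that it offers.
- The arm moves only by the tool drive_tool, never from a script. Its argument "commands" is a list that holds one entry, the list of rows, each a list of 4 numbers: the shift along the tool's x, y, z as a fraction of full scale, then the turn about the tool's x as a fraction of full scale. A call has 1 to 20 rows; each row shifts and turns the commanded pose from where the row before left it, along the tool's axes as they then stand; what a row does not reach is not made up. Full scale, the value 1, is 0.25 m for a shift and 360 degrees for a turn. A row lasts 1/10 s, in which the tool goes at most 50 mm and 8.59 degrees, less where a joint would pass 70% of its speed; a pose out of reach is approached as far as the arm can. A call with a number of a shift or a turn outside -1 to 1 is refused whole. A call with a gripper value outside its range is refused whole. "grip" is the opening, from 0 (shut) to 1 (fully open), set as the call begins (left out, the last holds). The fingers move at their own pace and stop on an object; the grip force is fixed at half the most. Time passes only in rows, so rows that do not move let the fingers close. It gives the time, the measured TCP pose, the force and the opening at its end, in the units of the state.
- robot.get_obs(): the state, without advancing time (a new reading comes with each control period).
- imaging.snapshot(name): name is "scene" or "side" or "wrist"; returns a dict with "pixels" (384x512x3 uint8, red, green, blue), "z_map" (384x512 float32, m along the optical axis (not along the pixel's ray), 0 where there is no reading), "mtx" (3x3 intrinsics, pixels), "k1" (the pictures are not rectified: a ray, as slopes to the right and down, at radius r is drawn at 1 + k1 r^2 times it, then the intrinsics apply), "extrinsics" (4x4, takes a point from world to camera coordinates). Camera axes: x right, y up, looking along -z (the intrinsics and any distortion apply to the point x, -y, -z); pixel columns grow to the right and rows downward; lengths in m; the calibration is good to about 2 mm. A picture is of the moment at which its call begins.
- robot.close_job(): hands the job in, once; it reports no verdict.
The state is a dict: "time": time; "joint_positions": joint angles; "qvel": joint speeds; "joint_torque": joint torques, N m; "tool_pos": TCP position; "ee_rot": TCP orientation; "wrist_force": force on the tool from outside, world axes, zero at the start; "wrist_torque": the same for the moment, N m; "width": finger opening in m.
Only numpy, scipy, OpenCV 4.12 (cv2) and the standard library are available. Lean on these libraries where they do the work, as an engineer would, in place of code of your own. Each camera call takes 0.05 s, during which the arm holds its last target.

## Working session

There is one attempt and no reset: what is moved stays moved. The work goes in short steps, Python scripts to look and compute and a tool call to move; the robot and the scene stay as the last step left them, time stands still between calls to the robot, and variables do not carry over. Pictures are saved under pics/ and viewed, and the job is handed in when it is done.

Besides the shell and the picture viewer there is one more tool, called after "Call:" by a JSON object that holds its "method" and its "body". drive_tool: Moves the arm, as the interface text tells. Shift numbers are shares of 0.25 m and turn numbers shares of 360 degrees, none past 1 either way. Its arguments: {"type":"object","properties":{"commands":{"type":"array","items":{"type":"array","items":{"type":"array","items":{"type":"number","minimum":-1,"maximum":1}}}},"grip":{"type":"number"}},"required":["commands"]}

```bash
mkdir -p pics
cat > h.py <<'E'
import numpy as np, cv2
from bench import robot, imaging
def snap(n,fn=None):
    s=imaging.snapshot(n)
    if fn: cv2.imwrite('pics/'+fn,s['pixels'][:,:,::-1])
    np.savez('last_'+n+'.npz',**{k:np.asarray(v) for k,v in s.items()})
    return s
def load(n): return dict(np.load('last_'+n+'.npz'))
def rays(s,uv):
    uv=np.asarray(uv,float).reshape(-1,2);K=s['mtx'];k1=float(s['k1'])
    d=np.stack([(uv[:,0]-K[0,2])/K[0,0],(uv[:,1]-K[1,2])/K[1,1]],1)
    p=cv2.undistortPoints(uv.reshape(-1,1,2),K,np.array([k1,0,0,0.])).reshape(-1,2)
    T=s['extrinsics'];R=T[:3,:3];o=-R.T@T[:3,3]
    return o,(np.c_[p[:,0],-p[:,1],-np.ones(len(p))])@R, p
def onplane(s,uv,z):
    o,d,_=rays(s,uv); t=(z-o[2])/d[:,2]; return o+t[:,None]*d
def cloud(s):
    h,w=s['z_map'].shape
    u,v=np.meshgrid(np.arange(w),np.arange(h))
    o,d,_=rays(s,np.c_[u.ravel(),v.ravel()])
    P=o+d*s['z_map'].reshape(-1,1)
    P[s['z_map'].ravel()==0]=np.nan
    return P.reshape(h,w,3)
E
python3 - <<'E'
from h import *
o=robot.get_obs();print(o)
for n in ['scene','side','wrist']: s=snap(n,n+'0.png');print(n,s['mtx'],s['k1'],s['extrinsics'])
print(robot.pinch_z)
E
```

```text
{'time': 0.0, 'joint_positions': array([ 1.20489183e+00,  8.79524388e-02,  1.37225551e+00, -8.52625453e-06,
        1.68362472e+00, -1.03065113e-01]), 'qvel': array([-0.00250514, -0.00021524, -0.00150711,  0.00124901,  0.00129626,
        0.00134386]), 'joint_torque': array([ 5.25100422e-04, -3.40179455e+01, -3.02434051e+01,  7.18781655e-02,
        3.29094124e-02, -1.51371523e-04]), 'tool_pos': array([0.1426894 , 0.53058586, 0.20430497]), 'ee_rot': array([-1.67007838,  1.56855629, -1.93291871]), 'wrist_force': array([ 0.32218184, -0.32213518,  0.46652638]), 'wrist_torque': array([0.01161692, 0.00113533, 0.00293654]), 'width': 0.09386119910994888}
scene [[370.31462732   0.         253.70515939]
 [  0.         370.31462732 193.96924168]
 [  0.           0.           1.        ]] -0.01776000513824653 [[-0.62039179  0.78422451 -0.01029314  0.37946114]
 [-0.64545805 -0.50307176  0.57471969  0.32008622]
 [ 0.44553108  0.36319516  0.81828561 -1.38330969]
 [ 0.          0.          0.          1.        ]]
side [[441.69864012   0.         257.53561293]
 [  0.         441.69864012 187.42128758]
 [  0.           0.           1.        ]] -0.11158571045315877 [[-0.97684447 -0.21281895 -0.02197676  0.60355102]
 [ 0.10942183 -0.58521825  0.80345906 -0.16983801]
 [-0.18385251  0.7824498   0.59495425 -1.11710315]
 [ 0.          0.          0.          1.        ]]
wrist [[336.22887902   0.         251.2046138 ]
 [  0.         336.22887902 188.68128599]
 [  0.           0.           1.        ]] -0.056838969180421126 [[ 0.26030896  0.96552332 -0.00199034 -0.54951848]
 [-0.93035875  0.2502761  -0.2679449   0.02811296]
 [-0.25820891  0.07160019  0.96343218 -0.38995318]
 [ 0.          0.          0.          1.        ]]
0.0188
```

View pics/scene0.png

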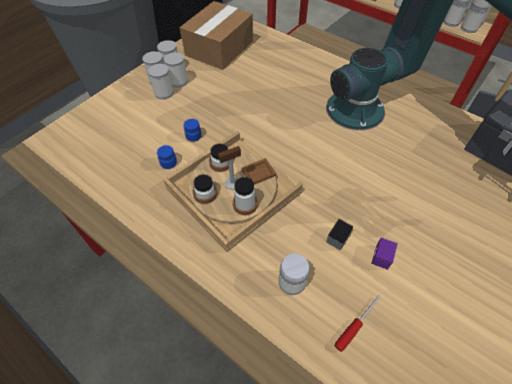

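View pics/side0.png

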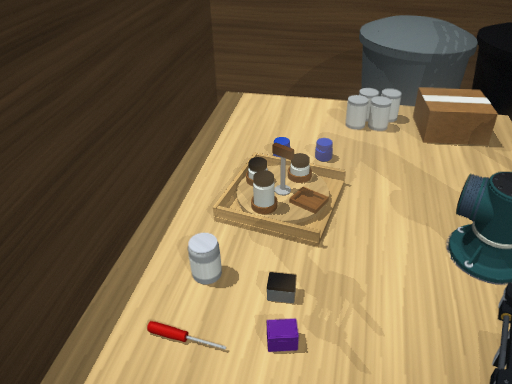

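View pics/wrist0.png

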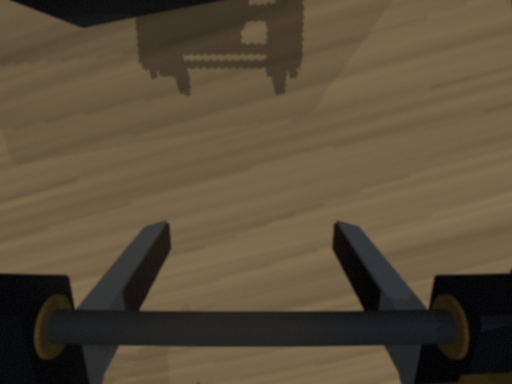

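The scene view shows the black tub near (340,234), with the purple look-alike at (385,253). The pocket is near (260,172), the tall jar near (244,195) and the handle near (230,154). Next I'll measure them.

```bash
cat > m.py <<'E'
from h import *
import sys
def rect(P2):
    r=cv2.minAreaRect((P2*1000).astype(np.float32)); b=cv2.boxPoints(r)
    e=[b[1]-b[0],b[2]-b[1]]; L=max(e,key=np.linalg.norm)
    return np.array(r[0]).round(1),sorted(np.linalg.norm(x).round(1) for x in e)[::-1],round(np.degrees(np.arctan2(L[1],L[0]))%180,1)
for n in ['scene','side']:
    s=load(n);P=cloud(s);x=s['pixels'].astype(int);hsv=cv2.cvtColor(s['pixels'],cv2.COLOR_RGB2HSV)
    print(n)
    base=(P[...,0]>.1)&(P[...,0]<.9)&(P[...,1]>-.4)&(P[...,1]<.7)
    dark=(x.max(2)<70)&base&(P[...,2]>.02)
    for nm,m in [('dark',dark),('blue',(hsv[...,0]>105)&(hsv[...,0]<150)&(hsv[...,1]>120)&base&(P[...,2]>.01))]:
        k,lab,st,c=cv2.connectedComponentsWithStats(m.astype(np.uint8))
        for i in range(1,k):
            if st[i,4]>25:
                q=P[lab==i]; zt=np.percentile(q[:,2],95); t=q[q[:,2]>zt-.006]
                print(nm,c[i].round(),st[i,4],'ztop',zt.round(4),'med',np.median(t,0).round(4),rect(t[:,:2]))
E
python3 m.py
python3 - <<'E'
from h import *
for n,(a,b,c,d),f in [('scene',(150,120,310,260),5),('side',(205,130,355,245),5)]:
    s=load(n);im=s['pixels'][b:d,a:c,::-1];cv2.imwrite(f'pics/{n}_crop.png',cv2.resize(im,None,fx=f,fy=f-0.8 if 0 else f,interpolation=cv2.INTER_CUBIC)[:600,:800])
E
```

```text
scene
dark [506.   7.] 194 ztop 0.544 med [0.1069 0.3003 0.5415] (array([105.3, 297.5]), [np.float32(32.8), np.float32(8.6)], np.float32(71.5))
dark [343.  89.] 362 ztop 0.193 med [ 0.1056 -0.0298  0.1925] (array([108.7, -23.4]), [np.float32(52.1), np.float32(7.4)], np.float32(72.9))
dark [223. 153.] 270 ztop 0.1839 med [ 0.5773 -0.1142  0.1819] (array([ 573.3, -117.6]), [np.float32(60.2), np.float32(16.8)], np.float32(157.0))
dark [203. 183.] 243 ztop 0.1093 med [ 0.6546 -0.1518  0.107 ] (array([ 654.3, -152.6]), [np.float32(48.2), np.float32(47.7)], np.float32(103.7))
dark [244. 186.] 277 ztop 0.1474 med [ 0.6113 -0.0331  0.1449] (array([610.7, -33. ]), [np.float32(49.6), np.float32(47.9)], np.float32(107.5))
dark [341. 231.] 338 ztop 0.0537 med [0.5156 0.2327 0.0505] (array([515.5, 232.8]), [np.float32(60.7), np.float32(43.7)], np.float32(3.6))
blue [192. 130.] 282 ztop 0.0627 med [ 0.4779 -0.3772  0.0604] (array([ 476.9, -377. ]), [np.float32(49.6), np.float32(46.6)], np.float32(3.4))
blue [166. 156.] 312 ztop 0.0625 med [ 0.6197 -0.3583  0.0604] (array([ 617.9, -359.1]), [np.flo
[... 492 characters left out ...]
. 282.] 478 ztop 0.0531 med [0.5101 0.2368 0.0507] (array([510.4, 233.4]), [np.float32(61.9), np.float32(47.3)], np.float32(3.5))
dark [504. 342.] 1074 ztop 0.3448 med [0.178  0.5829 0.3436] (array([166.9, 522.4]), [np.float32(173.2), np.float32(16.7)], np.float32(74.9))
blue [282. 141.] 97 ztop 0.0633 med [ 0.6112 -0.3597  0.0608] (array([ 613.1, -360.5]), [np.float32(50.8), np.float32(50.3)], np.float32(102.2))
blue [324. 142.] 82 ztop 0.0642 med [ 0.4733 -0.3776  0.0613] (array([ 472. , -373.3]), [np.float32(46.3), np.float32(45.0)], np.float32(10.2))
blue [282. 334.] 865 ztop 0.0525 med [0.4868 0.3636 0.0505] (array([487.2, 362.1]), [np.float32(61.7), np.float32(48.1)], np.float32(16.5))
```

View pics/scene_crop.png

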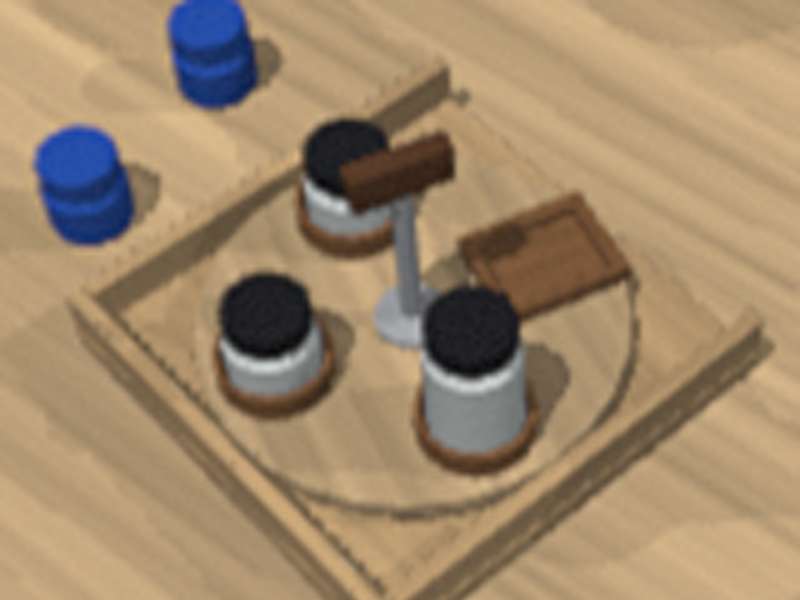

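View pics/side_crop.png

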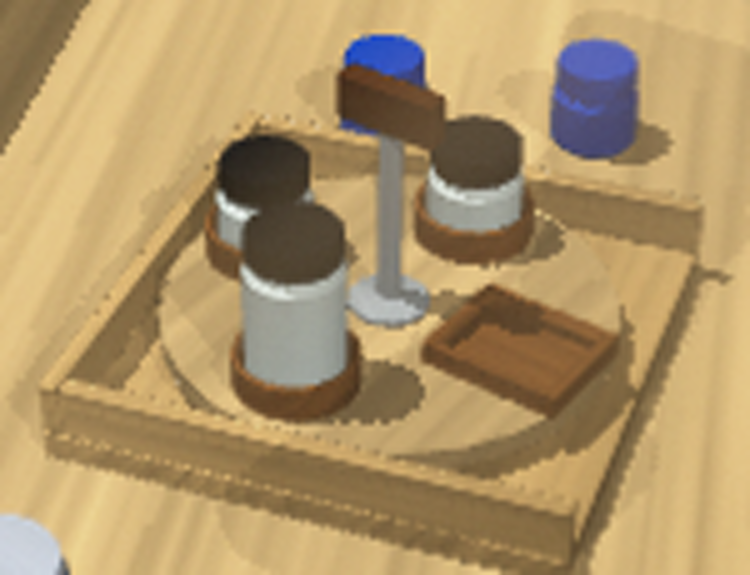

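```bash
cat > m2.py <<'E'
from h import *
from m import rect
from scipy.optimize import least_squares
for n in ['scene','side']:
    s=load(n);P=cloud(s);hsv=cv2.cvtColor(s['pixels'],cv2.COLOR_RGB2HSV)
    x=s['pixels'].astype(int)
    print('==',n)
    b=P[(abs(P[...,0]-.5)<.3)&(abs(P[...,1]-.1)<.3)&(abs(P[...,2])<.01)];print('bench z',np.median(b[:,2]).round(4))
    c0=np.array([.571,-.114])
    r=np.hypot(P[...,0]-c0[0],P[...,1]-c0[1]);
    rail=(P[...,2]>.046)&(P[...,2]<.058)&(r>.137)&(r<.23)
    print('rail',rail.sum(),rect(P[rail][:,:2]))
    deck=(P[...,2]>.038)&(P[...,2]<.0445)&(r<.14);print('deck z',np.median(P[deck][:,2]),deck.sum())
    k,lab,st,c=cv2.connectedComponentsWithStats(rail.astype(np.uint8))
    for i in range(1,k):
        if st[i,4]>40:print(' rail part',st[i,4],rect(P[lab==i][:,:2]))
    # brown block
    lab_=(hsv[...,1]>125)&(hsv[...,0]<15)&(x.max(2)>50)&(P[...,2]>.046)&(P[...,2]<.06)&(r<.15)
    k,lab,st,c=cv2.connectedComponentsWithStats(lab_.astype(np.uint8))
    for i in range(1,k):
        if st[i,4]>40:print(' brown',st[i,4],c[i].round(),rect(P[lab==i][:,:2]))
    h=(P[...,2]>.15)&(P[...,2]<.2)&(r<.06)
    q=P[h];t=q[q[:,2]>np.percentile(q[:,2],97)-.008]
    print('handle',h.sum(),len(t),np.percentile(q[:,2],[5,50,95]).round(4),rect(q[:,:2]),rect(t[:,:2]))
    for a,zz,nm in [((.611,-.033),.145,'tall'),((.652,-.151),.107,'short')]:
        m=(np.hypot(P[...,0]-a[0],P[...,1]-a[1])<.04)&(abs(P[...,2]-zz)<.005)
        q=P[m];(cx,cy),rr=cv2.minEnclosingCircle((q[:,:2]*1000).astype(np.float32));print(nm,len(q),round(cx,1),round(cy,1),round(rr,1),q.mean(0).round(4))
    m=(np.hypot(P[...,0]-.53,P[...,1]+.195)<.045)&(abs(P[...,2]-.107)<.006);q=P[m];print('third',len(q),q.mean(0).round(4) if len(q) else '', cv2.minEnclosingCircle((q[:,:2]*1000).astype(np.float32)) if len(q) else '')
E
sed -i 's/^for n in/if __name__=="__main__":\n  for n in/; ' m.py
python3 - <<'E'
L=open('m.py').read().split('\n');i=[k for k,l in enumerate(L) if l.startswith('  for n in')][0]
open('m.py','w').write('\n'.join(L[:i+1]+['  '+l for l in L[i+1:]]))
E
python3 m2.py
```

```text
== scene
bench z -0.0001
rail 1086 (array([ 566.4, -147.3]), [np.float32(367.1), np.float32(303.8)], np.float32(80.5))
deck z 0.0412821367601135 2378
 rail part 70 (array([ 437.3, -243.2]), [np.float32(77.7), np.float32(15.7)], np.float32(168.7))
 rail part 999 (array([ 572.3, -117.6]), [np.float32(308.6), np.float32(303.1)], np.float32(81.0))
 brown 271 [259. 170.] (array([490.8, -77.3]), [np.float32(84.5), np.float32(68.4)], np.float32(156.5))
 brown 49 [220. 168.] (array([ 557.9, -183.5]), [np.float32(54.9), np.float32(16.2)], np.float32(122.4))
 brown 49 [206. 199.] (array([ 665.7, -132.7]), [np.float32(65.0), np.float32(22.3)], np.float32(150.3))
 brown 48 [245. 211.] (array([627.8, -16.8]), [np.float32(63.8), np.float32(21.0)], np.float32(135.3))
handle 253 127 [0.1625 0.1837 0.1913] (array([ 571.3, -116.7]), [np.float32(63.7), np.float32(19.2)], np.float32(153.2)) (array([ 571.2, -117. ]), [np.float32(63.8), np.float32(18.3)], np.float32(153.5))
tall 258 608.1 -35.8 27.6 [ 0.6104 -0.0345  0.1448]
short 227 652.7 -155.5 27.2 [ 0.6534 -0.1541  0.1069]
third 152 [ 0.5332 -0.202   0.107 ] ((533.5175170898438, -198.24217224121094), 26.789268493652344)
== side
bench z -0.0007
rail 924 (array([ 562.9, -146.9]), [np.float32(375.9), np.float32(305.2)], np.float32(80.4))
deck z 0.04052836798316528 1915
 rail part 773 (array([ 568.7, -115.2]), [np.float32(311.0), np.float32(304.2)], np.float32(80.8))
 rail part 120 (array([ 450.5, -242.1]), [np.float32(115.2), np.float32(18.8)], np.float32(171.5))
handle 259 106 [0.1591 0.1788 0.1904] (array([ 567.5, -112.9]), [np.float32(63.6), np.float32(20.3)], np.float32(155.6)) (array([ 567.8, -112.8]), [np.float32(61.7), np.float32(19.4)], np.float32(153.2))
tall 203 605.4 -31.5 28.1 [ 0.6059 -0.0311  0.1438]
short 154 650.4 -153.7 28.4 [ 0.649  -0.1505  0.1058]
third 150 [ 0.528  -0.1934  0.1056] ((529.8098754882812, -196.5352783203125), 29.7530517578125)
```

```bash
cat >> h.py <<'E'
from scipy.spatial.transform import Rotation as Ro
def tool():
    o=robot.get_obs();return o['tool_pos'],Ro.from_euler('xyz',o['ee_rot']).as_matrix(),o
def plan(target,yawy=None):
    """target world TCP; yawy = desired world angle (deg) of tool y, mod 180"""
    p,R,o=tool()
    cur=np.degrees(np.arctan2(R[1,1],R[0,1]))
    d=None
    print('pos',p.round(4),'tool y ang',cur.round(2),'down',R[:,0].round(4),'j6',o['joint_positions'][5].round(3),'w',round(o['width'],4),'F',o['wrist_force'].round(1),'t',round(o['time'],2))
    if yawy is not None:
        d=(yawy-cur+90)%180-90
        # turn about tool x (down): positive -> world angle decreases
        print('turn about tool x deg',(-d).round(2),'frac',(-d/360).round(4))
    if target is not None:
        v=R.T@(np.asarray(target)-p); print('shift now axes m',v.round(4),'frac',(v/.25).round(4))
E
python3 - <<'E'
from h import *
p,R,o=tool()
print(R.round(3))
s=load('wrist');T=s['extrinsics'];c=-T[:3,:3].T@T[:3,3];print('cam world',c,'in tool',R.T@(c-p))
plan([.513,.2332,.10],3.5+90)
E
```

```text
[[-0.001  0.26   0.966]
 [-0.002  0.966 -0.26 ]
 [-1.    -0.002 -0.   ]]
cam world [0.06851033 0.55145763 0.38213243] in tool [-0.17752751  0.00043877 -0.07709756]
pos [0.1427 0.5307 0.2046] tool y ang 74.94 down [-6.0e-04 -1.6e-03 -1.0e+00] j6 -0.103 w 0.0941 F [0.1 1.  0.3] t 0.15
turn about tool x deg -18.56 frac -0.0516
shift now axes m [ 0.1048 -0.1909  0.4349] frac [ 0.4193 -0.7637  1.7395]
```

Call:
{"method": "drive_tool", "body": {"commands": [[[0,-0.064,0.145,0],[0,-0.064,0.145,0],[0,-0.064,0.145,0],[0,-0.064,0.145,0],[0,-0.064,0.145,0],[0,-0.064,0.145,0],[0,-0.064,0.145,0],[0,-0.064,0.145,0],[0,-0.064,0.145,0],[0,-0.064,0.145,0],[0,-0.064,0.145,0],[0,-0.064,0.145,0],[0.05,0,0,-0.0172],[0.05,0,0,-0.0172],[0.05,0,0,-0.0172],[0,0,0,0],[0,0,0,0]]]}}

```text
time: 1.85
tool_pos: [0.5128, 0.2327, 0.1677]
ee_rot: [-2.961, 1.57, -2.901]
wrist_force: [-0.1, 0.3, -0.1]
width: 0.0936
```

```bash
python3 - <<'E'
from h import *
plan([.513,.2332,.015],93.5)
for n in ['scene','side','wrist']: snap(n,n+'1.png')
E
python3 m.py | grep dark
```

```text
pos [0.5128 0.2327 0.1677] tool y ang 93.39 down [-9.e-04 -2.e-04 -1.e+00] j6 -1.305 w 0.0936 F [-0.1  0.3 -0.1] t 1.85
turn about tool x deg -0.11 frac -0.0003
shift now axes m [0.1527 0.0005 0.0003] frac [0.6109 0.0022 0.0013]
dark [392.  84.] 4125 ztop 0.5536 med [0.347  0.1819 0.5535] (array([388.8, 185.7]), [np.float32(316.2), np.float32(101.9)], np.float32(16.4))
dark [367. 155.] 67 ztop 0.4006 med [0.5482 0.2395 0.3975] (array([542.1, 235. ]), [np.float32(64.7), np.float32(20.3)], np.float32(94.2))
dark [223. 152.] 260 ztop 0.1834 med [ 0.5767 -0.1114  0.1816] (array([ 573.3, -116.9]), [np.float32(59.6), np.float32(15.6)], np.float32(154.1))
dark [363. 176.] 1395 ztop 0.3637 med [0.5431 0.2418 0.3629] (array([532.4, 236.2]), [np.float32(71.9), np.float32(41.9)], np.float32(102.2))
dark [203. 183.] 243 ztop 0.1093 med [ 0.6541 -0.1519  0.107 ] (array([ 654.3, -153.5]), [np.float32(47.5), np.float32(46.3)], np.float32(162.7))
dark [244. 186.] 273 ztop 0.1473 med [ 0.6112 -0.0334  0.145 ] (array([610.2, -34.1]), [np.float32(49.7), np.float32(48.8)], np.float32(170.6))
dark [335. 
[... 822 characters left out ...]
)
dark [269. 157.] 30 ztop 0.4014 med [0.5382 0.2592 0.3982] (array([535.9, 261.2]), [np.float32(23.0), np.float32(2.6)], np.float32(137.4))
dark [258. 166.] 253 ztop 0.3651 med [0.5402 0.2538 0.3641] (array([540.8, 249. ]), [np.float32(43.3), np.float32(11.1)], np.float32(126.5))
dark [281. 199.] 1107 ztop 0.3642 med [0.4927 0.2623 0.3636] (array([492.9, 253.4]), [np.float32(63.4), np.float32(21.7)], np.float32(44.9))
dark [299. 183.] 39 ztop 0.2921 med [0.4863 0.1788 0.2888] (array([486.8, 189.7]), [np.float32(53.8), np.float32(10.7)], np.float32(94.0))
dark [281. 282.] 467 ztop 0.0529 med [0.5107 0.2368 0.0504] (array([511.1, 233.3]), [np.float32(61.4), np.float32(48.0)], np.float32(5.1))
```

View pics/wrist1.png

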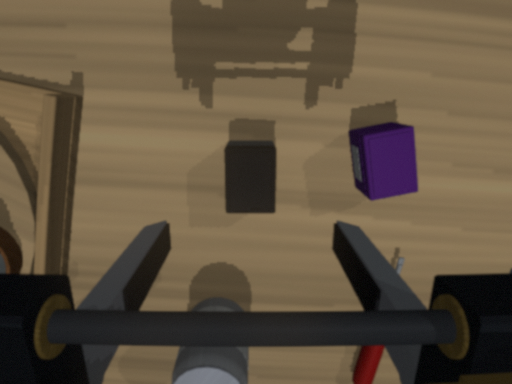

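View pics/side1.png

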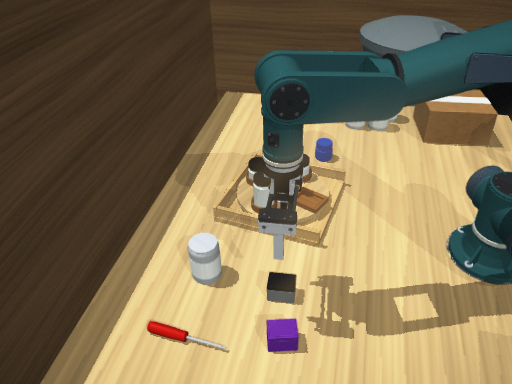

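Run:
```python
from h import *
for n in ['scene','side']:
    s=load(n);P=cloud(s)
    m=(abs(P[...,2]-.108)<.004)&(abs(P[...,0]-.65)<.13)&(abs(P[...,1]-.2)<.13)
    q=P[m];print(n,len(q),q.mean(0),cv2.minEnclosingCircle((q[:,:2]*1000).astype(np.float32)))
s=load('wrist')
hsv=s['pixels'].astype(int)
m=((hsv.max(2)<60)).astype(np.uint8);m[:138]=0;m[216:]=0;m[:,:215]=0;m[:,290:]=0
P=cloud(s);q=P[(m>0)&(P[...,2]>.046)];print(len(q),q.mean(0))
from m import rect
print(rect(q[:,:2]),np.percentile(q[:,2],[5,50,95]))
```

```text
scene 551 [0.70466561 0.20332011 0.10794506] ((703.9658203125, 203.40988159179688), 34.559810638427734)
side 459 [0.70169572 0.20675233 0.10700261] ((702.3531494140625, 205.460693359375), 34.84772491455078)
3167 [0.51022091 0.23169293 0.04914438]
(array([511.2, 231.8]), [np.float32(61.6), np.float32(44.9)], np.float32(3.5)) [0.04765764 0.04918606 0.05042395]
```

Call:
{"method": "drive_tool", "body": {"commands": [[[0.1,0,0,0],[0.1,0,0,0],[0.1,0,0,0],[0.1,0,0,0],[0.1,0,0,0],[0.06,0,0,0],[0.03,0,0,0],[0.015,0,0,0],[0,0,0,0],[0,0,0,0]]]}}

```text
time: 3.0
tool_pos: [0.514, 0.2331, 0.018]
ee_rot: [0.287, 1.568, 0.348]
wrist_force: [0.0, 0.1, 0.2]
width: 0.0941
```

Call:
{"method": "drive_tool", "body": {"commands": [[[0,0,0,0],[0,0,0,0],[0,0,0,0],[0,0,0,0],[0,0,0,0],[0,0,0,0],[0,0,0,0],[0,0,0,0],[0,0,0,0],[0,0,0,0]]], "grip": 0}}

```text
time: 4.0
tool_pos: [0.5131, 0.2325, 0.0167]
ee_rot: [-1.605, 1.57, -1.544]
wrist_force: [-0.3, -1.2, 0.5]
width: 0.0468
```

Call:
{"method": "drive_tool", "body": {"commands": [[[-0.02,0,0,0],[-0.06,0,0,0],[-0.1,0,0,0],[-0.1,0,0,0],[-0.1,0,0,0],[-0.1,0,0,0],[-0.06,0,0,0],[-0.02,0,0,0],[0,0,0,0],[0,0,0,0]]]}}

```text
time: 5.0
tool_pos: [0.5123, 0.2325, 0.1552]
ee_rot: [-2.917, 1.568, -2.855]
wrist_force: [0.4, -0.1, -3.4]
width: 0.047
```

Run:
```python
from h import *
a=np.radians(154.5);c=np.array([.5695,-.1148])+.09*np.array([np.cos(a),np.sin(a)]);print(c)
plan([*c,.157],64.5)
```

```text
[ 0.48826732 -0.076054  ]
pos [0.5123 0.2325 0.1552] tool y ang 93.52 down [-2.5e-03 -7.0e-04 -1.0e+00] j6 -1.307 w 0.047 F [ 0.4 -0.1 -3.4] t 5.0
turn about tool x deg 29.02 frac 0.0806
shift now axes m [-0.0015 -0.3065 -0.043 ] frac [-0.0059 -1.226  -0.1719]
```

Call:
{"method": "drive_tool", "body": {"commands": [[[0,-0.06,-0.008,0],[0,-0.12,-0.017,0],[0,-0.13,-0.018,0],[0,-0.13,-0.018,0],[0,-0.13,-0.018,0],[0,-0.13,-0.018,0],[0,-0.13,-0.018,0],[0,-0.13,-0.018,0],[0,-0.13,-0.018,0],[0,-0.096,-0.015,0],[0,-0.04,-0.006,0],[0,0,0,0.01],[0,0,0,0.02],[0,0,0,0.02],[0,0,0,0.02],[0,0,0,0.0106],[0,0,0,0],[0,0,0,0]]]}}

```text
time: 6.8
tool_pos: [0.4886, -0.0756, 0.1562]
ee_rot: [3.1, 1.57, 2.657]
wrist_force: [-1.0, -0.9, -2.5]
width: 0.0469
```

Run:
```python
from h import *
plan([.4883,-.0761,.157],64.5)
for n in ['scene','side','wrist']: snap(n,n+'2.png')
```

```text
pos [ 0.4886 -0.0756  0.1562] tool y ang 64.61 down [-9.e-04  5.e-04 -1.e+00] j6 -1.396 w 0.0469 F [-1.  -0.9 -2.5] t 6.8
turn about tool x deg 0.11 frac 0.0003
shift now axes m [-0.0008 -0.0006 -0.    ] frac [-0.0031 -0.0024 -0.0001]
```

View pics/wrist2.png

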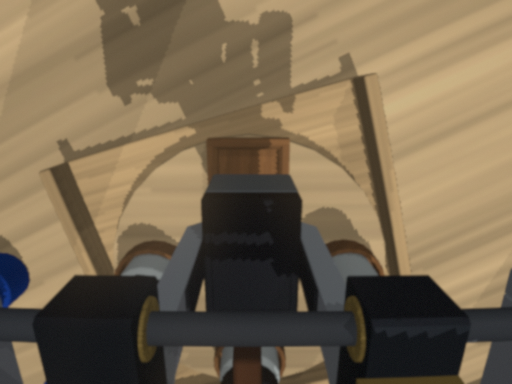

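View pics/side2.png

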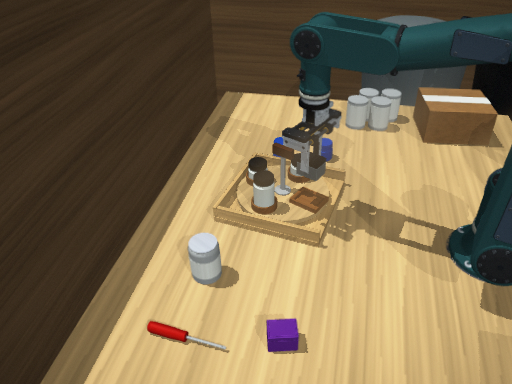

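View pics/scene2.png

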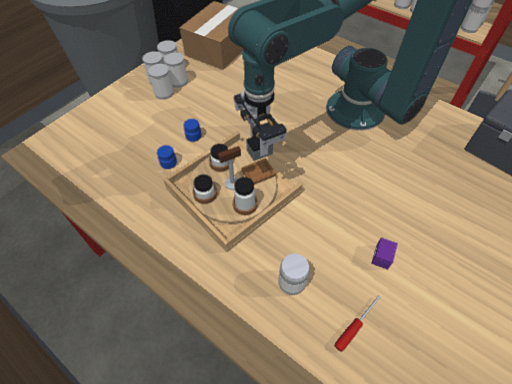

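The wrist view shows the pocket block's outer end at columns 207–289 (top edge row 137), with the tub (202–301) held above it. I'll measure both in this one view, so camera offsets cancel.

Run:
```python
from h import *
p,R,o=tool()
s=load('wrist');P=cloud(s);hsv=cv2.cvtColor(s['pixels'],cv2.COLOR_RGB2HSV)
def lines(m,z,lbl):
    # left/right/top edges: subsamples
    pass
T=lambda q:(q-p)@R   # tool coords
r=hsv[155];print('row155 S',r[195:300:3].tolist())
x=s['pixels'].astype(int)
br=(hsv[...,1]>110)&(hsv[...,0]<14)&(abs(P[...,2]-.055)<.004)
br[176:]=0
ys,xs=np.nonzero(br);print(len(ys),xs.min(),xs.max(),ys.min(),ys.max())
L=[];Rr=[]
for y in range(142,172,3):
    c=np.nonzero(br[y])[0]; 
    if len(c)>1:
        q=T(onplane(s,[[c.min()-.5,y],[c.max()+.5,y]],.055));L.append(q[0]);Rr.append(q[1])
L=np.array(L);Rr=np.array(Rr);print('block left y',L[:,1].round(4),'\nright',Rr[:,1].round(4),'\nz',L[:,2].round(4))
tt=[]
for c in range(212,286,8):
    yy=np.nonzero(br[:,c])[0]
    tt.append(T(onplane(s,[[c,yy.min()-.5]],.055))[0])
tt=np.array(tt);print('outer edge z',tt[:,2].round(4),'slope deg',np.degrees(np.polyfit(tt[:,1],tt[:,2],1)[0]))
# tub
tb=(x.max(2)<75)&(abs(P[...,2]-.165)<.045)
tb[:170]=0;tb[310:]=0;tb[:,:190]=0;tb[:,310:]=0
q=T(P[tb]);print('tub x',np.percentile(q[:,0],[1,10,50,90,99]).round(4),'y',np.percentile(q[:,1],[1,5,50,95,99]).round(4),'z',np.percentile(q[:,2],[1,5,50,95,99]).round(4))
for n in ['scene','side']:
    s=load(n);P=cloud(s);hs=cv2.cvtColor(s['pixels'],cv2.COLOR_RGB2HSV)
    m=(s['pixels'].max(2)<80)&(abs(P[...,2]-.17)<.04)&(np.hypot(P[...,0]-.488,P[...,1]+.076)<.055)
    q=P[m];print(n,len(q),np.percentile(q[:,2],[2,50,98]).round(4),q.mean(0).round(4))
```

```text
row155 S [[18, 91, 179], [18, 92, 169], [18, 92, 117], [18, 91, 109], [15, 119, 94], [15, 136, 90], [14, 132, 83], [16, 136, 79], [14, 131, 80], [14, 134, 80], [14, 137, 82], [14, 131, 76], [14, 133, 75], [14, 136, 77], [14, 139, 77], [15, 141, 78], [14, 135, 81], [14, 142, 79], [14, 134, 78], [14, 136, 73], [13, 138, 76], [14, 139, 88], [14, 142, 120], [14, 143, 123], [14, 140, 118], [14, 141, 116], [14, 141, 123], [14, 140, 111], [14, 135, 87], [14, 138, 105], [14, 140, 122], [15, 127, 129], [18, 91, 173], [18, 91, 174], [18, 91, 174]]
15 216 286 141 173
block left y [-0.0291] 
right [0.0283] 
z [-0.0374]Traceback (most recent call last):
  File "<stdin>", line 22, in <module>
    return umr_minimum(a, axis, None, out, keepdims, initial, where)
ValueError: zero-size array to reduction operation minimum which has no identity
```

```bash
cat > w.py <<'E'
from h import *
p,R,o=tool()
s=load('wrist');P=cloud(s);hsv=cv2.cvtColor(s['pixels'],cv2.COLOR_RGB2HSV)
T=lambda q:(q-p)@R
x=s['pixels'].astype(int)
br=(hsv[...,1]>107)&(hsv[...,0]<17); br[176:]=0;br[:132]=0;br[:,:195]=0;br[:,302:]=0
L=[];Rr=[]
for y in range(142,172,3):
    c=np.nonzero(br[y])[0]
    q=T(onplane(s,[[c.min()-.5,y],[c.max()+.5,y]],.055));L.append(q[0]);Rr.append(q[1])
L=np.array(L);Rr=np.array(Rr);print('block left y',L[:,1].round(4),'\nright',Rr[:,1].round(4),'mid',((L+Rr)/2)[:,1].mean(),'\nz',L[:,2].round(4))
for E in (L,Rr): print('side slope',np.degrees(np.polyfit(E[:,2],E[:,1],1)[0]).round(2))
tt=[]
for c in range(214,284,6):
    yy=np.nonzero(br[:,c])[0]; tt.append(T(onplane(s,[[c,yy.min()-.5]],.055))[0])
tt=np.array(tt);print('outer edge z',tt[:,2].round(4),'slope deg',np.degrees(np.polyfit(tt[:,1],tt[:,2],1)[0]).round(2))
dk=(x.max(2)<75)
for y in (180,186,192,200,210):
    c=np.nonzero(dk[y,190:312])[0]+190;print(y,c.min(),c.max(), s['z_map'][y,250].round(4),T(P[y,250]).round(4),T(P[y,c.min()+1]).round(4),T(P[y,c.max()-1]).round(4))
tb=np.zeros_like(dk);tb[172:300,204:300]=dk[172:300,204:300]
q=T(P[tb]);print('tub x',np.percentile(q[:,0],[1,10,50,90,99]).round(4),'y',np.percentile(q[:,1],[1,5,50,95,99]).round(4),'z',np.percentile(q[:,2],[1,5,50,95,99]).round(4))
for n in ['scene','side']:
    s=load(n);P=cloud(s)
    m=(s['pixels'].max(2)<80)&(abs(P[...,2]-.17)<.04)&(np.hypot(P[...,0]-.488,P[...,1]+.076)<.055)
    q=P[m];print(n,len(q),np.percentile(q[:,2],[2,50,98]).round(4),q.mean(0).round(4))
E
python3 w.py
python3 - <<'E'
import cv2
for n,(a,b,c,d) in {'wrist':(160,120,340,250),'side':(240,120,360,220),'scene':(200,110,310,210)}.items():
    im=cv2.imread(f'pics/{n}2.png')[b:d,a:c]; cv2.imwrite(f'pics/{n}2c.png',cv2.resize(im,None,fx=4,fy=4))
E
```

```text
block left y [-0.0374 -0.0375 -0.0367 -0.0368 -0.0369 -0.037  -0.0371 -0.0372 -0.0373
 -0.0373] 
right [0.0324 0.0325 0.0326 0.0327 0.0327 0.032  0.032  0.0321 0.0322 0.0323] mid -0.0023853739480896533 
z [-0.0399 -0.0374 -0.0349 -0.0324 -0.0298 -0.0273 -0.0247 -0.0221 -0.0196
 -0.017 ]
side slope -0.16
side slope -1.23
outer edge z [-0.0444 -0.0436 -0.0436 -0.0436 -0.0436 -0.0436 -0.0436 -0.0436 -0.0436
 -0.0436 -0.0444 -0.0444] slope deg -0.27
180 211 290 0.1821 [-0.0009 -0.     -0.033 ] [ 0.0006 -0.0208 -0.0326] [ 0.0011  0.0213 -0.0325]
186 209 293 0.1709 [-0.0126 -0.     -0.0328] [-0.0125 -0.0204 -0.0327] [-0.0124  0.0214 -0.0327]
192 206 296 0.1615 [-0.0224  0.     -0.0324] [-0.0227 -0.0206 -0.0325] [-0.0216  0.0218 -0.0322]
200 202 300 0.1537 [-0.0309  0.0001 -0.0311] [-0.0315 -0.0214 -0.0313] [-0.0316  0.0224 -0.0313]
210 202 300 0.1526 [-0.0332  0.0001 -0.027 ] [-0.0307 -0.0217 -0.0261] [-0.0309  0.0227 -0.0262]
tub x [nan nan nan nan nan] y [nan nan nan nan nan] z [nan nan nan nan nan]
scene 268 [0.1451 0.1837 0.193 ] [ 0.5052 -0.0724  0.1769]
side 247 [0.1781 0.1889 0.208 ] [ 0.4765 -0.0689  0.189 ]
```

View pics/wrist2c.png

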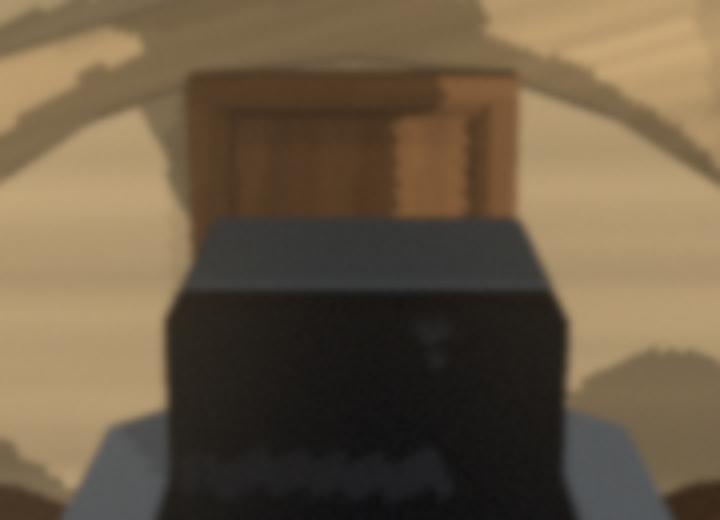

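View pics/scene2c.png

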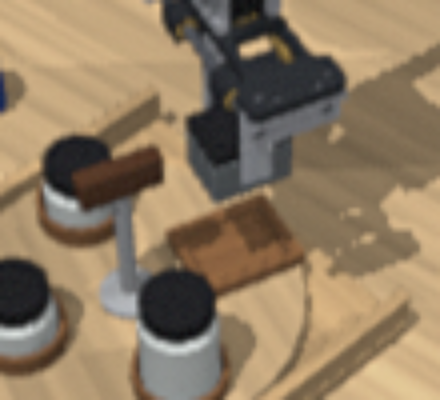

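View pics/side2c.png

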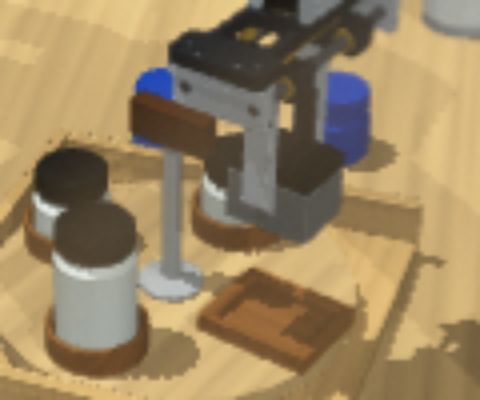

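Call:
{"method": "drive_tool", "body": {"commands": [[[0,-0.0096,0.002,0],[0.04,0,0,0],[0.08,0,0,0],[0.08,0,0,0],[0.06,0,0,0],[0.03,0,0,0],[0,0,0,0],[0,0,0,0]]]}}

```text
time: 7.75
tool_pos: [0.4887, -0.0783, 0.0846]
ee_rot: [0.338, 1.57, -0.107]
wrist_force: [0.8, 0.5, -2.6]
width: 0.0471
```

Run:
```python
from h import *
plan(None)
for n in ['scene','side','wrist']: snap(n,n+'3.png')
import cv2
for n,(a,b,c,d) in {'wrist':(160,110,360,260),'side':(240,120,360,220),'scene':(200,110,310,210)}.items():
    im=cv2.imread(f'pics/{n}3.png')[b:d,a:c]; cv2.imwrite(f'pics/{n}3c.png',cv2.resize(im,None,fx=4,fy=4))
```

```text
pos [ 0.4887 -0.0783  0.0846] tool y ang 64.5 down [ 7.e-04 -1.e-04 -1.e+00] j6 -1.399 w 0.0471 F [ 0.8  0.5 -2.6] t 7.75
```

View pics/wrist3c.png

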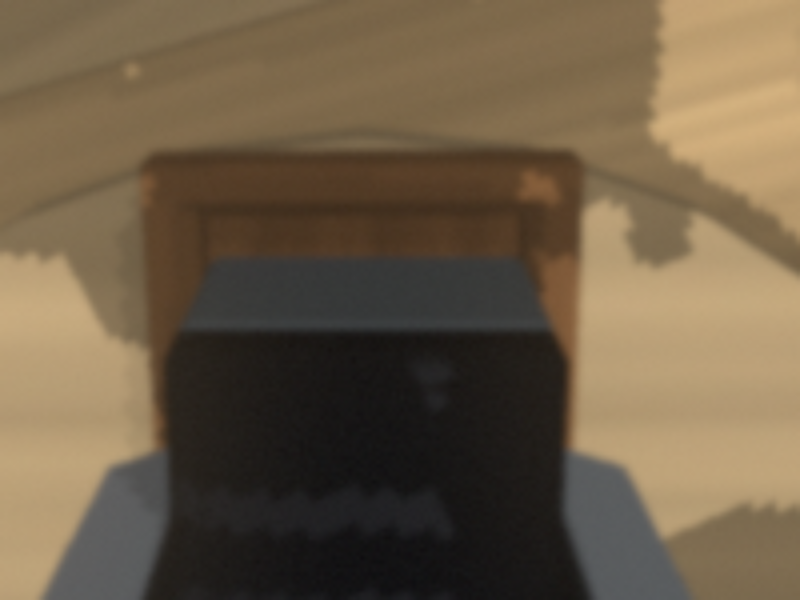

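View pics/scene3c.png

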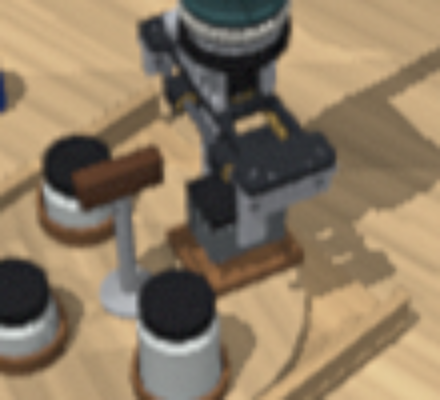

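View pics/side3c.png

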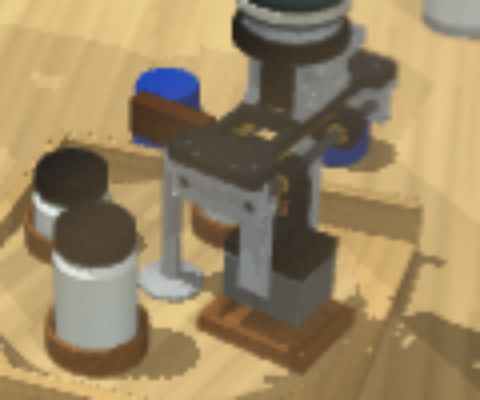

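Run:
```python
from h import *
p,R,o=tool();s=load('wrist')
T=lambda q:(q-p)@R
f=lambda u,v:[160+u/4-.375,110+v/4-.375]
g=cv2.cvtColor(s['pixels'],cv2.COLOR_RGB2GRAY)
print('block',T(onplane(s,[f(142,170),f(582,170),f(362,152)],.055)).round(4))
print('pocket mouth inner?',T(onplane(s,[f(200,230),f(525,230),f(362,208)],.052)).round(4))
zb=p[2]-.0167
print('tub bottom',T(onplane(s,[f(213,258),f(521,258),f(367,258)],zb)).round(4))
print('tub top',T(onplane(s,[f(168,350),f(566,350),f(367,331)],zb+.050)).round(4))
P=cloud(s)
for v in (178,182,186,190):print(T(P[v,250]).round(4))
for v in (150,153,156):print('blk',T(P[v,250]).round(4))
for n in ('scene','side'):
    s=load(n);P=cloud(s);h=cv2.cvtColor(s['pixels'],cv2.COLOR_RGB2HSV)
```

```text
block [[ 0.0303 -0.0344 -0.043 ]
 [ 0.0303  0.0343 -0.043 ]
 [ 0.0303 -0.0001 -0.0458]]
pocket mouth inner? [[ 0.0333 -0.026  -0.0328]
 [ 0.0333  0.026  -0.0328]
 [ 0.0333 -0.0001 -0.0364]]
tub bottom [[ 0.0166 -0.0221 -0.0321]
 [ 0.0166  0.0235 -0.0321]
 [ 0.0166  0.0007 -0.0321]]
tub top [[-0.0334 -0.0217 -0.0331]
 [-0.0334  0.023  -0.0331]
 [-0.0334  0.0007 -0.0353]]
[ 0.0042 -0.0001 -0.0327]
[-0.0043 -0.     -0.0326]
[-0.012  -0.     -0.0325]
[-0.018   0.     -0.0321]
blk [ 0.032  -0.0001 -0.044 ]
blk [ 0.031  -0.0001 -0.0423]
blk [ 0.0318 -0.0002 -0.0402]
```

Call:
{"method": "drive_tool", "body": {"commands": [[[0,-0.0028,-0.0052,0],[0.03,0,0,0],[0.016,0,0,0],[0,0,0,0],[0,0,0,0]]]}}

```text
time: 8.4
tool_pos: [0.4867, -0.0782, 0.0723]
ee_rot: [-3.073, 1.57, 2.766]
wrist_force: [0.5, -0.1, -3.1]
width: 0.0468
```

Run:
```python
from h import *
plan(None)
for n in ['side','wrist']: snap(n,n+'4.png')
im=cv2.imread('pics/wrist4.png')[110:260,160:360];cv2.imwrite('pics/wrist4c.png',cv2.resize(im,None,fx=4,fy=4))
```

```text
pos [ 0.4867 -0.0782  0.0723] tool y ang 64.5 down [-7.e-04  3.e-04 -1.e+00] j6 -1.4 w 0.0468 F [ 0.5 -0.1 -3.1] t 8.4
```

View pics/wrist4c.png

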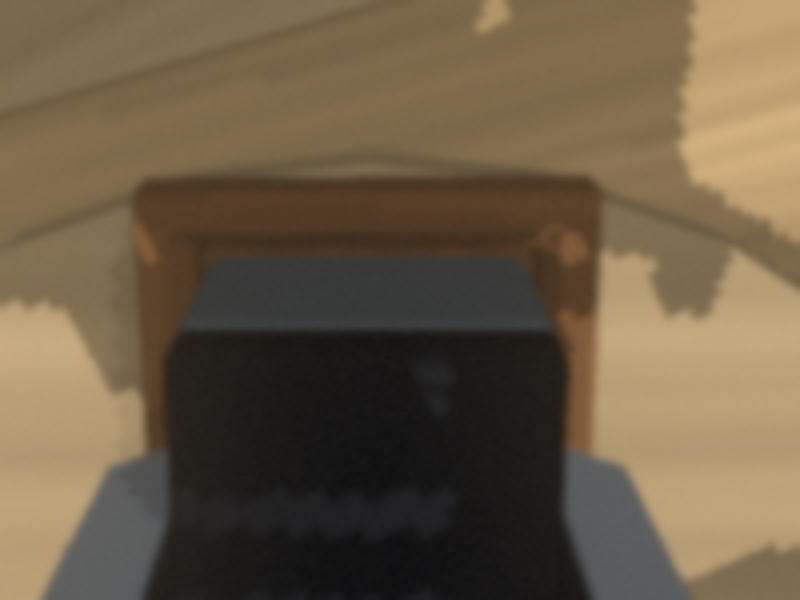

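Run:
```python
from h import *
p,R,o=tool();s=load('wrist')
T=lambda q:(q-p)@R
f=lambda u,v:[160+u/4-.375,110+v/4-.375]
print('block',T(onplane(s,[f(137,200),f(600,200),f(367,181)],.055)).round(4))
print('tub bottom',T(onplane(s,[f(213,258),f(521,258),f(367,258)],.0556)).round(4))
g=cv2.cvtColor(s['pixels'],cv2.COLOR_RGB2GRAY);print(g[148:182,250])
```

```text
block [[ 0.0178 -0.0332 -0.0408]
 [ 0.0178  0.035  -0.0408]
 [ 0.0178  0.0007 -0.0436]]
tub bottom [[ 0.0172 -0.0222 -0.0321]
 [ 0.0172  0.0236 -0.0321]
 [ 0.0172  0.0007 -0.0321]]
[ 93  91  95 105 107  97  77  62  58  60  65  65  64  64  63  65  62  62
  62  59  55  50  51  54  58  60  58  57  56  56  55  56  56  55]
```

Call:
{"method": "drive_tool", "body": {"commands": [[[0.01,0,0,0],[0.01,0,0,0],[0.01,0,0,0],[0.006,0,0,0],[0,0,0,0],[0,0,0,0]]]}}

```text
time: 9.1
tool_pos: [0.4868, -0.0783, 0.0636]
ee_rot: [2.869, 1.571, 2.424]
wrist_force: [-0.3, -0.6, -2.5]
width: 0.0467
```

Call:
{"method": "drive_tool", "body": {"commands": [[[0.003,0,0,0],[0.003,0,0,0],[0.002,0,0,0],[0,0,0,0],[0,0,0,0]]]}}

```text
time: 9.6
tool_pos: [0.4869, -0.0783, 0.0617]
ee_rot: [2.272, 1.571, 1.827]
wrist_force: [0.8, -0.4, -3.4]
width: 0.0467
```

Call:
{"method": "drive_tool", "body": {"commands": [[[0.002,0,0,0],[0.002,0,0,0],[0,0,0,0],[0,0,0,0]]]}}

```text
time: 10.0
tool_pos: [0.487, -0.0783, 0.0617]
ee_rot: [0.261, 1.57, -0.184]
wrist_force: [-3.1, 1.3, 4.6]
width: 0.0469
```

Call:
{"method": "drive_tool", "body": {"commands": [[[0,0,0,0],[0,0,0,0],[0,0,0,0],[0,0,0,0],[0,0,0,0]]], "grip": 0.75}}

```text
time: 10.5
tool_pos: [0.4869, -0.0783, 0.0605]
ee_rot: [2.128, 1.571, 1.683]
wrist_force: [0.5, 0.1, -1.2]
width: 0.0707
```

Call:
{"method": "drive_tool", "body": {"commands": [[[-0.02,0,0,0],[-0.05,0,0,0],[-0.08,0,0,0],[-0.1,0,0,0],[-0.1,0,0,0],[-0.1,0,0,0],[-0.1,0,0,0],[-0.05,0,0,0],[0,0,0,0],[0,0,0,0]]]}}

```text
time: 11.5
tool_pos: [0.4867, -0.0782, 0.2103]
ee_rot: [3.117, 1.57, 2.672]
wrist_force: [-0.8, -0.1, -1.0]
width: 0.0705
```

```bash
python3 - <<'E'
from h import *
plan(None)
for n in ['scene','side','wrist']: snap(n,n+'5.png')
from m import rect
for n in ['scene','side','wrist']:
    s=load(n);P=cloud(s)
    m=(s['pixels'].max(2)<75)&(abs(P[...,2]-.096)<.006)&(np.hypot(P[...,0]-.488,P[...,1]+.077)<.05)
    q=P[m];A=np.c_[q[:,:2]-q[:,:2].mean(0),np.ones(len(q))];c=np.linalg.lstsq(A,q[:,2],rcond=None)[0]
    print(n,len(q),q.mean(0).round(4),rect(q[:,:2]),'tilt deg',np.degrees(c[:2]).round(2))
E
python3 m2.py | grep -v part
```

```text
pos [ 0.4867 -0.0782  0.2103] tool y ang 64.5 down [-5.e-04  2.e-04 -1.e+00] j6 -1.4 w 0.0705 F [-0.8 -0.1 -1. ] t 11.5
scene 234 [ 0.4911 -0.0752  0.0953] (array([489.9, -76.6]), [np.float32(60.4), np.float32(43.7)], np.float32(154.8)) tilt deg [-1.36 -0.89]
side 241 [ 0.4852 -0.0717  0.0945] (array([485. , -74.4]), [np.float32(63.2), np.float32(50.6)], np.float32(152.7)) tilt deg [-0.29 -1.55]
wrist 3475 [ 0.4847 -0.0763  0.094 ] (array([486.1, -76.9]), [np.float32(62.9), np.float32(47.1)], np.float32(154.7)) tilt deg [ 0.22 -0.12]
== scene
bench z -0.0001
rail 1095 (array([ 566.2, -146.1]), [np.float32(365.0), np.float32(304.5)], np.float32(80.4))
deck z 0.0411962833030487 2243
 brown 44 [219. 168.] (array([ 557.5, -183.1]), [np.float32(54.1), np.float32(14.0)], np.float32(122.8))
 brown 64 [266. 176.] (array([498.3, -46.7]), [np.float32(75.6), np.float32(16.3)], np.float32(164.5))
 brown 54 [207. 199.] (array([ 666.9, -133.4]), [np.float32(64.0), np.float32(21.5)], np.float32(144.9))
 brown 46 [246. 211.] (array([627.5, -15. ]), [np.float32(61.4), np.float32(17.7)], np.float32(13
[... 270 characters left out ...]
6 652.6 -153.6 27.6 [ 0.6534 -0.1539  0.1069]
third 150 [ 0.5331 -0.2021  0.1068] ((533.7111206054688, -198.8157958984375), 27.43063735961914)
== side
bench z -0.0007
rail 921 (array([ 562.9, -144.9]), [np.float32(372.5), np.float32(305.1)], np.float32(80.3))
deck z 0.04035829773700994 1613
handle 258 103 [0.1597 0.179  0.1903] (array([ 567.1, -111.9]), [np.float32(64.4), np.float32(21.2)], np.float32(149.6)) (array([ 568.2, -112.7]), [np.float32(61.7), np.float32(21.0)], np.float32(149.7))
tall 198 606.4 -33.3 28.1 [ 0.6061 -0.0316  0.1439]
short 152 648.6 -152.4 29.4 [ 0.6495 -0.151   0.1058]
third 127 [ 0.5301 -0.1898  0.1056] ((530.3723754882812, -196.26150512695312), 28.465099334716797)
```

View pics/wrist5.png

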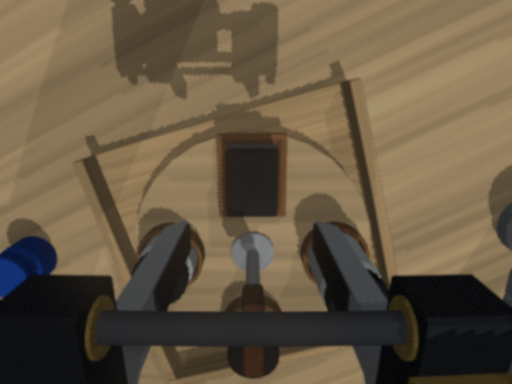

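View pics/scene5.png

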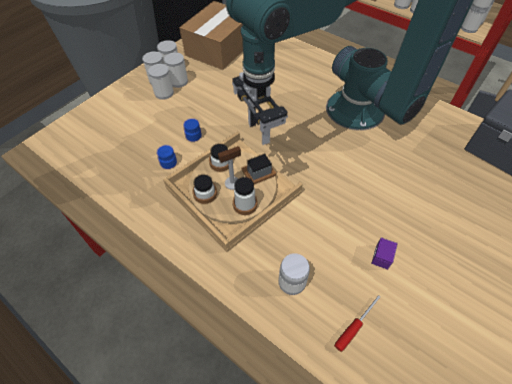

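Call:
{"method": "drive_tool", "body": {"commands": [[[-0.04,0,0,0.01],[-0.04,0,0,0.023],[0,0,0,0.023],[0,0,0,0.023],[0,0,0,0.023],[0,0,0,0.023],[0,0,0,0.023],[0,0,0,0.023],[0,0,0,0.023],[0,0,0,0.023],[0,0,0,0.023],[0,0,0,0.023],[0,0,0,0.023],[0,0,0,0.023],[0,0,0,0.023],[0,0,0,0.023],[0,0,0,0.023],[0,0,0,0.023],[0,0,0,0.023],[0,0,0,0.023]]], "grip": 0.6}}

```text
time: 13.65
tool_pos: [0.4863, -0.0781, 0.2292]
ee_rot: [-0.195, 1.568, 2.829]
wrist_force: [0.3, -0.9, -0.2]
width: 0.0562
```

Call:
{"method": "drive_tool", "body": {"commands": [[[0,0,0,0.023],[0,0,0,0.023],[0,0,0,0.007],[0,0,0,0],[0,0,0,0]]]}}

```text
time: 14.15
tool_pos: [0.4866, -0.0782, 0.2298]
ee_rot: [0.108, 1.569, 2.805]
wrist_force: [-0.4, 0.2, -0.2]
width: 0.0565
```

Run:
```python
from h import *
plan([.569,-.116,.23],64.6)
```

```text
pos [ 0.4866 -0.0782  0.2298] tool y ang -115.44 down [-1.7e-03  6.0e-04 -1.0e+00] j6 1.74 w 0.0565 F [-0.4  0.2 -0.2] t 14.15
turn about tool x deg -0.04 frac -0.0001
shift now axes m [-0.0004 -0.0013 -0.0907] frac [-0.0014 -0.005  -0.3627]
```

Call:
{"method": "drive_tool", "body": {"commands": [[[0,0,-0.06,0],[0,-0.005,-0.1,0],[0,0,-0.1,0],[0,0,-0.07,0],[0,0,-0.032,0],[0,0,0,0],[0,0,0,0]]]}}

```text
time: 14.85
tool_pos: [0.5687, -0.1158, 0.2306]
ee_rot: [-0.116, 1.57, 2.581]
wrist_force: [-0.1, 0.2, 0.6]
width: 0.0559
```

Run:
```python
from h import *
plan(None)
for n in ['side','wrist','scene']: snap(n,n+'6.png')
im=cv2.imread('pics/side6.png')[90:220,210:370];cv2.imwrite('pics/side6c.png',cv2.resize(im,None,fx=4,fy=4))
im=cv2.imread('pics/scene6.png')[90:230,160:310];cv2.imwrite('pics/scene6c.png',cv2.resize(im,None,fx=4,fy=4))
```

```text
pos [ 0.5687 -0.1158  0.2306] tool y ang -115.48 down [-8.e-04  5.e-04 -1.e+00] j6 1.717 w 0.0559 F [-0.1  0.2  0.6] t 14.85
```

View pics/wrist6.png

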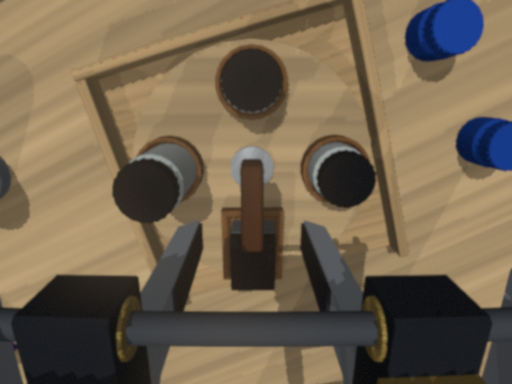

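View pics/side6c.png

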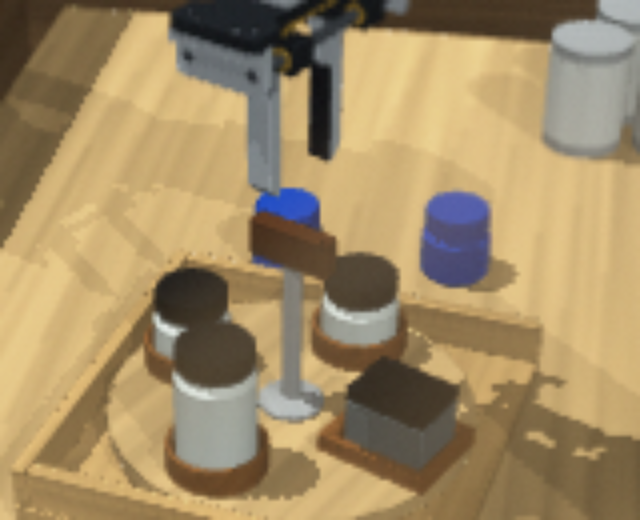

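View pics/scene6c.png

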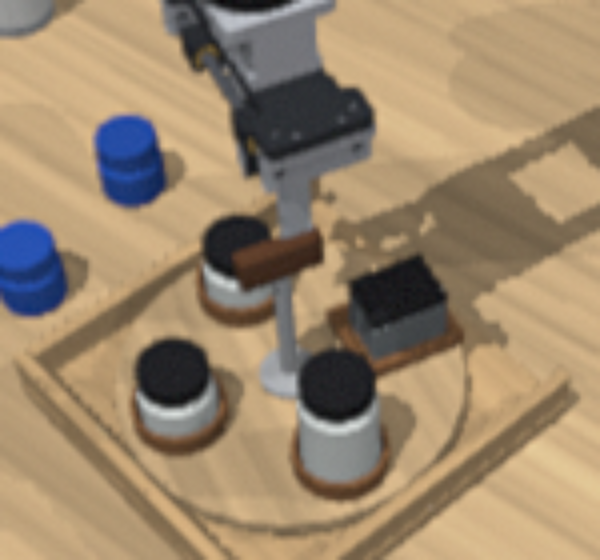

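Wrist view: the handle is at (252,205), centred between the jaws and parallel to the pads. The tall jar is at (148,188) and the tub at (252,255) in its pocket. I'll measure the handle centre, the carousel angle and the tray angle from here.

```bash
cat > a.py <<'E'
from h import *
from m import rect
import sys
p,R,o=tool();s=load('wrist');P=cloud(s);T=lambda q:(q-p)@R
x=s['pixels'].astype(int);hsv=cv2.cvtColor(s['pixels'],cv2.COLOR_RGB2HSV)
c=np.array([.569,-.116]);r=np.hypot(P[...,0]-c[0],P[...,1]-c[1])
def ang(v):return np.degrees(np.arctan2(v[1],v[0])).round(2)
h=(abs(P[...,2]-.19)<.004)&(r<.05);q=P[h];print('handle top',len(q),q.mean(0).round(4) if len(q) else '',rect(q[:,:2]) if len(q)>5 else '', 'tool',T(q).mean(0).round(4) if len(q) else '')
post=(abs(P[...,2]-.041)<.02)
for nm,z in (('tall',.145),('short',.107)):
    m=((x.max(2)<70)&(abs(P[...,2]-z)<.005)&(r>.05)&(r<.13)).astype(np.uint8)
    k,lab,st,cc=cv2.connectedComponentsWithStats(m)
    for i in range(1,k):
        if st[i,4]>300:
            q=P[lab==i];(cx,cy),rr=cv2.minEnclosingCircle((q[:,:2]*1000).astype(np.float32));print(nm,st[i,4],cx,cy,rr,q.mean(0).round(4),'ang',ang(q.mean(0)[:2]-c))
# rails
dd={}
rail=(abs(P[...,2]-.051)<.005)&(r>.139)&(r<.225)
for nm,a0 in (('right rail',-99),('back',-9),('left rail',81)):
    n_=np.array([np.cos(np.radians(a0)),np.sin(np.radians(a0))]);t_=np.array([-n_[1],n_[0]])
    D=P[...,:2]-c; m=rail&(abs(D@n_-.146)<.014)&(abs(D@t_)<.14);q=P[m]
    if len(q)<50: print(nm,len(q));continue
    A=D[m];cc=np.polyfit(A@t_,A@n_,1);print(nm,len(q),'angle dev',(-np.degrees(np.arctan(cc[0]))).round(2),'offset',cc[1].round(4))
E
python3 a.py
```

```text
handle top 1885 [ 0.5717 -0.1172  0.1881] (array([ 570.5, -116.4]), [np.float32(63.4), np.float32(15.7)], np.float32(155.1)) tool [ 0.043  -0.     -0.0033]
tall 2978 608.4147338867188 -35.13494110107422 27.312746047973633 [ 0.6091 -0.0365  0.1433] ang 63.24
short 3000 651.0594482421875 -154.46258544921875 27.270240783691406 [ 0.6518 -0.1548  0.1054] ang -25.09
short 2384 532.556640625 -197.3203887939453 27.118221282958984 [ 0.5334 -0.1973  0.1053] ang -113.63
right rail 3033 angle dev -0.61 offset 0.145
back 3192 angle dev -0.74 offset 0.1462
left rail 1633 angle dev -0.76 offset 0.1451
```

Call:
{"method": "drive_tool", "body": {"commands": [[[0.04,0,-0.004,0],[0.08,0,0,0],[0.08,0,0,0],[0.06,0,0,0],[0.03,0,0,0],[0.008,0,0,0],[0,0,0,0],[0,0,0,0]]]}}

```text
time: 15.8
tool_pos: [0.5707, -0.1167, 0.1574]
ee_rot: [-2.93, 1.569, -0.233]
wrist_force: [-0.1, 1.4, -0.0]
width: 0.0563
```

Call:
{"method": "drive_tool", "body": {"commands": [[[0,0,0,0],[0,0,0,0],[0,0,0,0],[0,0,0,0],[0,0,0,0],[0,0,0,0],[0,0,0,0],[0,0,0,0]]], "grip": 0}}

```text
time: 16.6
tool_pos: [0.5699, -0.1168, 0.1562]
ee_rot: [1.331, 1.57, -2.256]
wrist_force: [0.2, -1.9, 0.2]
width: 0.0154
```

Run:
```python
from h import *
plan(None);print(robot.get_obs()['wrist_torque'].round(2))
for n in ['wrist']: snap(n,n+'7.png')
```

```text
pos [ 0.5699 -0.1168  0.1562] tool y ang -115.51 down [-3.e-04 -3.e-04 -1.e+00] j6 1.717 w 0.0154 F [ 0.2 -1.9  0.2] t 16.6
[-0.23  0.26 -0.04]
```

View pics/wrist7.png

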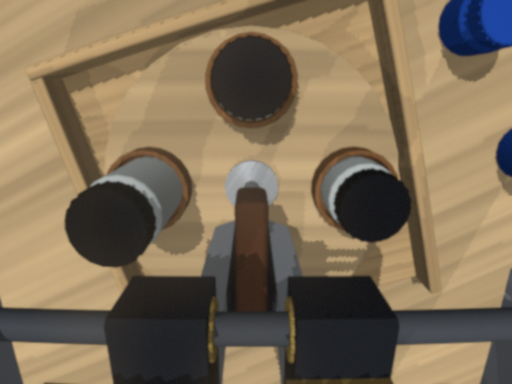

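Call:
{"method": "drive_tool", "body": {"commands": [[[0,0,0,-0.002],[0,0,0,-0.004],[0,0,0,-0.006],[0,0,0,-0.008],[0,0,0,-0.008],[0,0,0,-0.008],[0,0,0,-0.008],[0,0,0,-0.008],[0,0,0,-0.008],[0,0,0,-0.008],[0,0,0,-0.008],[0,0,0,-0.008],[0,0,0,-0.008],[0,0,0,-0.008],[0,0,0,-0.008],[0,0,0,-0.006],[0,0,0,-0.004],[0,0,0,-0.002],[0,0,0,0],[0,0,0,0]]]}}

```text
time: 18.65
tool_pos: [0.57, -0.1161, 0.1562]
ee_rot: [-1.663, 1.57, 1.788]
wrist_force: [-1.1, 1.3, 0.1]
width: 0.0157
```

```bash
python3 - <<'E'
from h import *
plan(None);print(robot.get_obs()['wrist_torque'].round(2))
for n in ['wrist','scene']: snap(n,n+'8.png')
E
python3 a.py
```

```text
pos [ 0.57   -0.1161  0.1562] tool y ang -72.28 down [-2.e-04  8.e-04 -1.e+00] j6 0.963 w 0.0157 F [-1.1  1.3  0.1] t 18.65
[0.06 0.34 0.02]
handle top 3923 [ 0.5753 -0.1147  0.1884] (array([ 574.1, -117.4]), [np.float32(58.9), np.float32(38.1)], np.float32(36.2)) tool [-0.0322  0.0003 -0.0055]
tall 5222 543.2671508789062 -30.432931900024414 27.181602478027344 [ 0.5447 -0.0311  0.1433] ang 105.98
short 5237 655.1845703125 -88.7918472290039 26.960163116455078 [ 0.6559 -0.0886  0.1054] ang 17.51
short 3928 598.2613525390625 -201.7969207763672 27.778858184814453 [ 0.5988 -0.2003  0.1053] ang -70.53
right rail 2565 angle dev -0.45 offset 0.1447
back 3665 angle dev -0.34 offset 0.146
left rail 4105 angle dev -0.73 offset 0.1449
```

View pics/scene8.png

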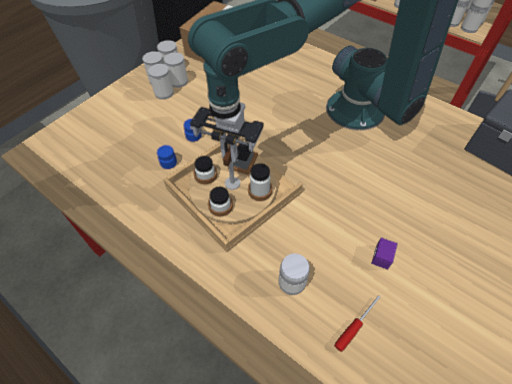

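Call:
{"method": "drive_tool", "body": {"commands": [[[0,0,0,-0.002],[0,0,0,-0.004],[0,0,0,-0.006],[0,0,0,-0.009],[0,0,0,-0.009],[0,0,0,-0.009],[0,0,0,-0.009],[0,0,0,-0.009],[0,0,0,-0.009],[0,0,0,-0.009],[0,0,0,-0.009],[0,0,0,-0.009],[0,0,0,-0.009],[0,0,0,-0.009],[0,0,0,-0.009],[0,0,0,-0.009],[0,0,0,-0.009],[0,0,0,-0.006],[0,0,0,-0.004],[0,0,0,-0.002]]]}}

```text
time: 20.75
tool_pos: [0.5693, -0.1155, 0.1562]
ee_rot: [-2.158, 1.568, 2.238]
wrist_force: [-4.2, 4.3, 0.8]
width: 0.0157
```

Call:
{"method": "drive_tool", "body": {"commands": [[[0,0,0,-0.004],[0,0,0,-0.006],[0,0,0,-0.006],[0,0,0,-0.005],[0,0,0,-0.0025],[0,0,0,-0.001],[0,0,0,0],[0,0,0,0],[0,0,0,0]]]}}

```text
time: 21.65
tool_pos: [0.5692, -0.1154, 0.1562]
ee_rot: [-2.243, 1.568, 2.306]
wrist_force: [-4.9, 4.4, 2.1]
width: 0.0155
```

```bash
python3 - <<'E'
from h import *
plan(None,-9.5);print(robot.get_obs()['wrist_torque'].round(2))
for n in ['wrist','scene','side']: snap(n,n+'9.png')
E
python3 a.py; python3 m2.py
```

```text
pos [ 0.5692 -0.1154  0.1562] tool y ang -9.38 down [-0.0019  0.0021 -1.    ] j6 -0.135 w 0.0155 F [-4.9  4.4  2.1] t 21.65
turn about tool x deg 0.12 frac 0.0003
[ 0.41  0.51 -0.05]
handle top 3935 [ 0.5711 -0.111   0.1884] (array([ 573. , -113.2]), [np.float32(58.9), np.float32(38.1)], np.float32(99.3)) tool [-0.0322  0.0011 -0.0047]
tall 5200 481.71533203125 -100.95664978027344 26.923080444335938 [ 0.4827 -0.0999  0.1433] ang 169.41
short 5216 584.4346313476562 -27.907617568969727 27.048860549926758 [ 0.5846 -0.0272  0.1054] ang 80.04
short 3911 658.3155517578125 -130.28929138183594 27.310087203979492 [ 0.6579 -0.1291  0.1053] ang -8.36
right rail 0
back 4133 angle dev -0.45 offset 0.1459
left rail 6038 angle dev -0.59 offset 0.1453
== scene
bench z -0.0002
rail 997 (array([ 567.2, -148.3]), [np.float32(370.6), np.float32(301.7)], np.float32(80.6))
deck z 0.041250761450108864 2254
 rail part 977 (array([ 571.9, -117. ]), [np.float32(306.7), np.float32(302.4)], np.float32(80.4))
 brown 110 [213. 170.] (array([ 558.7, -203.5]), [np.float32(84.1), np.float32(66.6)], np.float32(81.1))
[... 767 characters left out ...]
46 (array([634.3, -12.7]), [np.float32(373.0), np.float32(179.6)], np.float32(135.7))
 rail part 68 (array([ 426.6, -238.9]), [np.float32(67.1), np.float32(15.7)], np.float32(170.5))
handle 235 52 [0.1629 0.1841 0.1964] (array([ 570.8, -108.9]), [np.float32(52.0), np.float32(40.7)], np.float32(49.9)) (array([ 570.2, -112. ]), [np.float32(43.7), np.float32(40.9)], np.float32(45.7))
tall 0 0.0 0.0 0.0 [nan nan nan]
short 128 655.9 -130.4 27.3 [ 0.6562 -0.1319  0.106 ]
third 0  m2.py:27: RuntimeWarning: Mean of empty slice.
  q=P[m];(cx,cy),rr=cv2.minEnclosingCircle((q[:,:2]*1000).astype(np.float32));print(nm,len(q),round(cx,1),round(cy,1),round(rr,1),q.mean(0).round(4))
  ret = um.true_divide(
```

View pics/scene9.png

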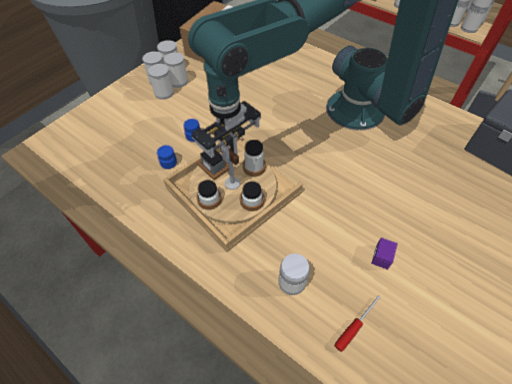

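View pics/wrist9.png

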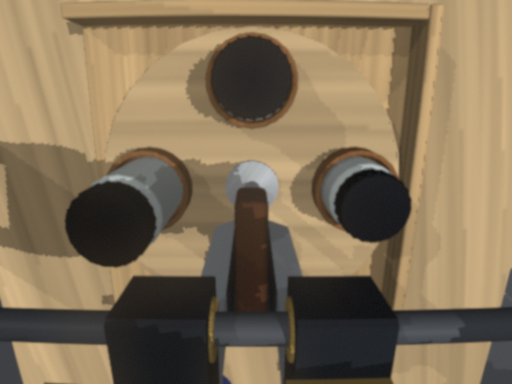

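View pics/side9.png

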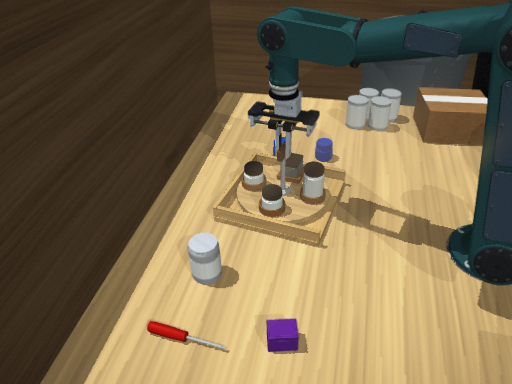

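Run:
```python
from h import *
from m import rect
for n in ['scene','side']:
    s=load(n);P=cloud(s)
    m=(s['pixels'].max(2)<75)&(abs(P[...,2]-.096)<.007)&(np.hypot(P[...,0]-.555,P[...,1]+.204)<.05)
    q=P[m];print(n,'tub',len(q),q.mean(0).round(4),rect(q[:,:2]))
    m=(abs(P[...,2]-.108)<.004)&(abs(P[...,0]-.7)<.06)&(abs(P[...,1]-.2)<.06);print('can',P[m].mean(0).round(4))
im=cv2.imread('pics/scene9.png')[110:230,160:310];cv2.imwrite('pics/scene9c.png',cv2.resize(im,None,fx=5,fy=5))
```

```text
scene tub 167 [ 0.5629 -0.199   0.0949] (array([ 557.4, -205.1]), [np.float32(60.1), np.float32(46.0)], np.float32(79.3))
can [0.7046 0.2035 0.1079]
side tub 9 [ 0.5499 -0.203   0.0936] (array([ 547.8, -202.3]), [np.float32(62.0), np.float32(28.5)], np.float32(89.9))
can [0.7018 0.2065 0.1069]
```

View pics/scene9c.png

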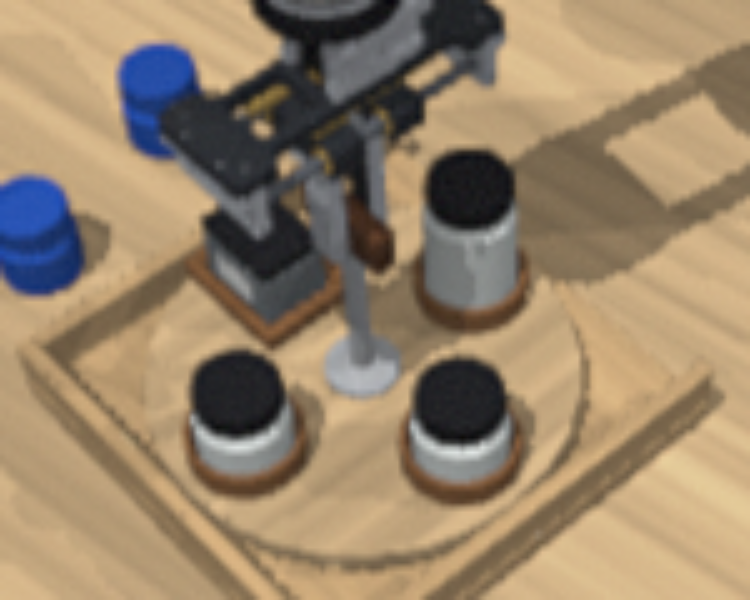

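The tub is seated in its pocket, the jars are in their cups with the tall jar at the middle of the open front, and the gripper is holding the handle. I'm handing the job in.

```bash
python3 -c "
from bench import robot
robot.close_job()
o=robot.get_obs();print(o['time'],o['width'],o['wrist_force'])"
```

```text
the job is handed in; nothing more can be done
the job is handed in; nothing more can be done
```

The job is done and handed in after about 22 s of the 64 s allowed.

- **Tub:** I lowered it into its pocket until it touched with about 8 N, then let go. Afterwards the wrist view showed its top about 0.2° off level, and it lay square to the block.
- **Carousel:** I gripped the handle and turned the carousel about 106°. The line through the tall jar and the short jar opposite it came out at -9.5°. The tray measured -9.4° to -10.2°, depending on the view.
- **Handle:** The gripper still holds it at 15.5 mm opening, with a steady side push of about 6.6 N because the grip is slightly off the axis.
- **Everything else:** In the final pictures all the jars stand in their cups. The can has not moved, and the screwdriver was never approached and looks unmoved.

**Checks that disagreed or were weak:**
- The scene and side cameras differ by about 3–5 mm. I averaged them and did the fine alignment with the wrist camera alone.
- The scene and side depth fits put the tub's tilt at about 1.6°, against 0.2° from the wrist. I put this down to camera noise.
- In the last side view the arm hid most of the tub, so its final seating was checked mainly from the scene view (top at 95 mm; 96 mm expected).

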